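# Set the turntable speed and start it

### The job

Set the speed selector on the weld turntable's control box to its fifth position (the shortest white mark, at the anticlockwise end, is the first): push its lever clockwise click by click with a fingertip, and do not run past the fifth. Then press the green start button fully down with a fingertip, let it spring up again and take the hand away. Work gently, pinch and lift nothing, never press the red stop button, and leave the box and the things around it where they stand.

Things in the scene. Friction and masses are not known exactly. Their poses are not given: they have to be found in the camera images.
- control_box: Grey control box with a dark flat top panel, standing loose on four rubber feet on the table, 170 (its x) x 270 (its y) x 60 mm high, 2.4 kg or so. Origin: centre of its underside, z up; its -x side is the front, toward the robot when unturned. It slides if pushed with more than about 10 N.
- selector_axis (a point): Point on the selector's vertical turning axis, on the top panel (60 mm above the table); in the box frame at x -30, y +45 mm. Seven white radial marks lie on the panel 63 mm from it, 30 degrees apart, growing from 5 mm long (first) to 16 mm (seventh): the first in the box's +y direction, the fourth in its +x direction, the seventh in its -y direction.
- selector (a joint): Selector angle in rad, growing clockwise seen from above: 0 at the first position (lever pointing along the box's +y, end stop), pi/6 = 0.524 more for each click, pi at the seventh (end stop). A sprung detent pulls it into the nearest position and holds it there; pushing it over to the next click takes about 2 N at 45 mm from the axis, and past half way it snaps on into the next position by itself. It starts in one of the first three positions.
- lever_end (a point): Near the outer end of the selector's lever, 60 mm from the axis, 16 mm above the panel, mid-width. The lever is a straight black bar with a white line on top, 12 mm wide, with upright flanks from 4 to 28 mm above the panel, reaching from the hub (38 mm across, 19 mm high) to 60 mm from the axis, on one side only.
- start_button (a joint): Travel of the green start button: 0 up, 0.006 m fully down. Spring: about 5 N when fully down.
- start_button_top (a point): Centre of the top of the green button's 30 mm round cap; pressed straight down. In the box frame at x +38, y -93 mm.
- stop_button (a joint): Travel of the red stop button, of the same make: 0 up, 0.006 m fully down.
- stop_button_top (a point): Centre of the top of the red button's cap; in the box frame at x -38, y -93 mm.
- hex_nut: Bystander: loose steel nut lying flat, 30x34x16 mm; origin at the centre of its underside.
- paste_jar: Bystander: loose upright jar, white with a blue lid, 60x60x68 mm; origin at the centre of its underside.
- pliers: Bystander: loose pliers lying flat, red sleeves, 53x168x13 mm, long axis y; origin at the centre of its underside.
- paint_marker: Bystander: loose white and red paint marker lying flat, 18x126x18 mm, long axis y; origin at the centre of its underside.
- weld_magnet: Bystander: loose red triangular welding magnet lying flat, 77x110x24 mm; origin at the centre of its underside.

How it is judged:
On the way, in this order (a step that is already met when the one before it is completed fails the run):
1. the selector stands in its fifth position (value of joint selector between 1.97 and 2.22 rad), for 0.2 s.
2. then the green start button is pressed down (value of joint start_button above 0.0045 m), for 0.05 s.
At the end, for the whole second after the job is handed in: the selector rests in its fifth position (2.09 rad, within about 0.12), both buttons are up, and the box is at rest within 20 mm of where it stood (all of step 1 and value of joint each of start_button, stop_button below 0.0015 m and distance of control_box from where it was at the start of the episode below 0.02 m and linear speed of control_box below 0.01 m/s); the robot touches nothing.
It fails at once if the selector runs past the fifth position toward the sixth (value of joint selector above 2.42 rad).
It fails at once if the red stop button is pressed, or the start button while the selector is not in the fifth position (value of joint stop_button above 0.003 m or (value of joint start_button above 0.003 m and (value of joint selector below 1.9 rad or value of joint selector above 2.3 rad))).
It fails at once if the box is dragged, lifted or tipped (distance of control_box from where it was at the start of the episode above 0.02 m or angle between control_box's own z axis and vertical above 0.1 rad).
It fails at once if the box or its controls are pinched or pushed hard (over 40 N) (contact force between the fingers and control_box above 40 N).
It fails at once if a bystander is moved by more than 20 mm (distance of any of hex_nut, paste_jar, pliers, paint_marker, weld_magnet from where it was at the start of the episode above 0.02 m).
It also fails if it takes over 64 s, if anything falls off the work surface, if the arm or the gripper's body presses on something with over 40 N, if the wrist force passes 120 N, or if a joint passes its speed limit or range.

### The arm

A 6-joint arm with a two-finger parallel gripper is mounted at the origin on the work surface; the furniture and walls round the work are solid. World frame = base frame: x ahead of the robot, y to its left, z up, the work surface at z = 0. Lengths are in m, angles in rad, forces in N, time in s.
With the tool pointing down it reaches from about 0.275 to 0.75 m from the base axis. Payload 10.2 kg.
Tool frame: the origin (TCP) lies between the finger pads; the fingertips stand 19 mm ahead of it and the grasp point (between the pads) is the TCP; z points along the fingers, x is the direction in which the jaws open and shut, and the axes are right-handed (so a half turn about z gives the same grasp; the last joint's range is limited). The gripper opens to 88 mm and grips with 3 to 60 N. Pads are 18 mm wide; open, the fingers measure 123 mm over their backs; the gripper's body (75 mm by 187 mm) begins 45 mm behind the grasp point.
Start: joints at [0.994, 0.313, 1.498, -0, 1.331, -0.223], TCP at [0.182, 0.492, 0.258] pointing down, gripper open.
Joint ranges: [-2.94, 2.94], [-0.97, 2.17], [0.19, 2.56], [-1.23, 4.37], [0.02, 3.11], [-2.88, 2.88]. Speed limits (rad/s): [2.39, 2.39, 3.01, 3.14, 3.14, 3.14].

### API

Orientations are given as a unit quaternion [w, x, y, z].
In Python, from plant import env gives the robot as it stands. The module is installed in compiled form; this text tells all that it offers.
- The arm moves only by the tool jog_arm, never from a script. Its argument "commands" is a list of rows, each a list of 7 numbers: the shift along the tool's x, y, z in mm, then the turn, a rotation vector about the tool's x, y, z in degrees, then the closure, from -1 (fully open) to 1 (shut). A call has exactly 8 rows; each row is the pose to reach, as a shift and turn from the pose measured when the call began, along the tool's axes at that moment; what a row does not reach only later rows make up. A row lasts 1/10 s, in which the tool goes at most 50 mm and 8.59 degrees, less where a joint would pass 70% of its speed; a pose out of reach is approached as far as the arm can. A call with a gripper value outside its range is refused whole. The fingers move at their own pace and stop on an object; the grip force is fixed at half the most. Time passes only in rows, so rows that repeat a pose let the fingers close, or fill a call up. It gives the time, the measured TCP pose, the force and the opening at its end, in the units of the state.
- env.state(): the state, without advancing time (a new reading comes with each control period).
- env.grab_frame(name): name is "scene" or "top" or "wrist"; returns the picture (384x512x3 uint8, blue, green, red); there is no depth.
- env.get_calibration(name): a dict with "vertical_fov" (degrees; the focal length in pixels is half the picture's height over the tangent of half this angle, whatever the lens; pixels are square), "cx", "cy" (the principal point, pixels), "k1" (the pictures are not rectified: a ray, as slopes to the right and down, at radius r is drawn at 1 + k1 r^2 times it, then the intrinsics apply), "eye" and "rotation" of the camera in the world. Camera axes: x right, y up, looking along -z (the intrinsics and any distortion apply to the point x, -y, -z); pixel columns grow to the right and rows downward; lengths in m; the calibration is good to about 2 mm. A picture is of the moment at which its call begins: read the wrist's pose just before it. get_calibration takes no time and is no camera call; for the wrist camera it gives the pose at the moment of the call.
- env.finish_job(): hands the job in, once; it reports no verdict.
The state is a dict: "time_s": time; "joint_positions": joint angles; "qd": joint speeds; "joint_torque": joint torques, N m; "ee_pos": TCP position; "tcp_rot": TCP orientation; "force": force on the tool from outside, world axes, zero at the start; "torque": the same for the moment, N m; "grip_width": opening from 0.0 (shut) to 1.0 (fully open).
Only numpy, scipy, OpenCV 4.12 (cv2) and the standard library are available. Lean on these libraries where they do the work, as an engineer would, in place of code of your own. Each camera call takes 0.05 s, during which the arm holds its last target.

## Working session

There is one attempt and no reset: what is moved stays moved. The work goes in short steps, Python scripts to look and compute and a tool call to move; the robot and the scene stay as the last step left them, time stands still between calls to the robot, and variables do not carry over. Pictures are saved under pics/ and viewed, and the job is handed in when it is done.

Besides the shell and the picture viewer there is one more tool, called after "Call:" as name(argument=value, ...), one argument or row to a line, values as JSON. jog_arm: Moves the arm, as the interface text tells. Its arguments: {"type":"object","properties":{"commands":{"type":"array","items":{"type":"array","items":{"type":"number"}}}},"required":["commands"]}

```bash
mkdir -p pics
python3 - <<'E'
from plant import env
import cv2
s=env.state();print({k:s[k] for k in s})
for n in("top","scene","wrist"):
    c=env.get_calibration(n);print(n,c)
    cv2.imwrite(f"pics/{n}0.png",env.grab_frame(n))
E
```

```text
{'time_s': 0.0, 'joint_positions': array([ 9.93614124e-01,  3.13450911e-01,  1.49839666e+00,  1.56711066e-05,
        1.33102924e+00, -2.23426299e-01]), 'qd': array([ 0.00111795, -0.00033241,  0.00085578, -0.00124167,  0.00137821,
       -0.00043311]), 'joint_torque': array([-1.17494048e-03, -4.02209938e+01, -2.52266425e+01,  6.93908427e-02,
        3.53025156e-02, -9.77172476e-05]), 'ee_pos': array([0.18177304, 0.49229847, 0.25717581]), 'tcp_rot': array([ 2.34142290e-04,  8.20495740e-01,  5.71652279e-01, -5.97915465e-04]), 'force': array([ 0.13227236, -0.27576843,  1.49705355]), 'torque': array([ 0.02619629, -0.01496862, -0.05580001]), 'grip_width': 1.0007001641048188}
top {'vertical_fov': 50.7247373754649, 'cx': 260.59517844844413, 'cy': 195.99525684707473, 'k1': -0.013727769911867851, 'eye': array([0.41445639, 0.05655563, 1.13932511]), 'rotation': array([-0.69841051, -0.04374788,  0.05499539,  0.71223899])}
scene {'vertical_fov': 50.12197544917957, 'cx': 256.9422889096813, 'cy': 198.8650631525439, 'k1': 0.02375831348923321, 'eye': array([ 0.02618003, -0.29855343,  0.77785477]), 'rotation': array([ 0.81965239,  0.32294884, -0.17826811, -0.43828585])}
wrist {'vertical_fov': 67.655900337365, 'cx': 250.62403462583697, 'cy': 186.46039869435683, 'k1': -0.053148980459102095, 'eye': array([0.10828908, 0.5196696 , 0.3854171 ]), 'rotation': array([ 0.81075715, -0.12353679, -0.08529046,  0.56580655])}
```

View pics/top0.png

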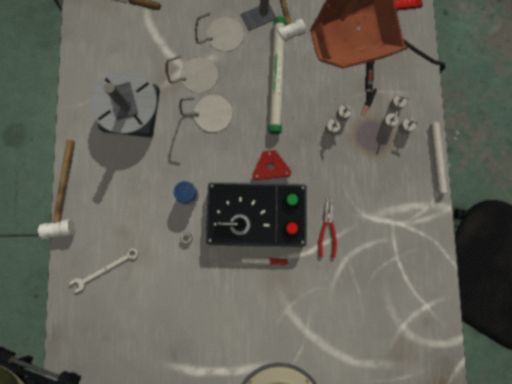

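View pics/scene0.png

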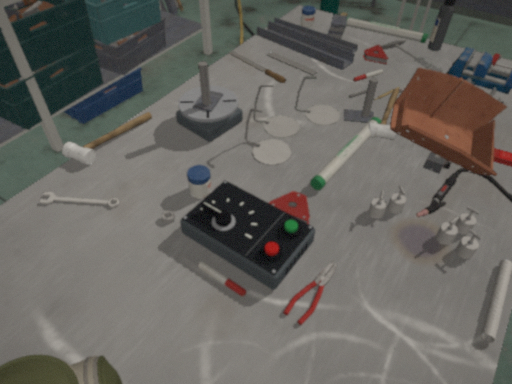

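View pics/wrist0.png

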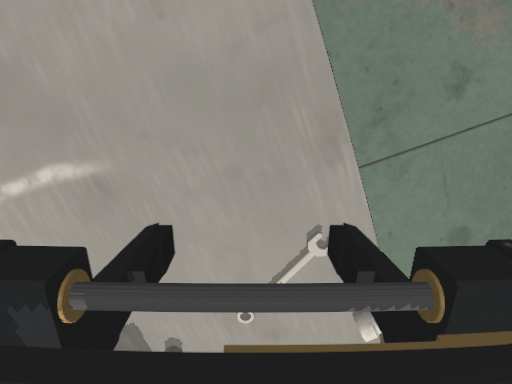

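The top view shows the box around (257,213) and the lever pointing left toward +y, so it looks like the first position. The green button is at (292,200) and the red at (291,229). The jar, nut and marker are on the left and near sides, and the magnet is behind.

```bash
cat > h.py <<'E'
import numpy as np,cv2
from scipy.spatial.transform import Rotation as R
def rot(q): return R.from_quat([q[1],q[2],q[3],q[0]]).as_matrix()
def ray(c,u,v):
    f=192/np.tan(np.radians(c["vertical_fov"])/2)
    x,y=(u-c["cx"])/f,(v-c["cy"])/f
    rd=np.hypot(x,y); r=rd
    for _ in range(20): r=rd/(1+c["k1"]*r*r)
    s=r/rd if rd>0 else 1
    d=rot(c["rotation"])@np.array([x*s,-y*s,-1.]);return d/np.linalg.norm(d)
def onz(c,u,v,z):
    d=ray(c,u,v);e=np.array(c["eye"]);return e+d*(z-e[2])/d[2]
def tri(a,b):
    (c1,p1),(c2,p2)=a,b
    A=[];B=[]
    M=np.zeros((3,3));w=np.zeros(3)
    for c,p in(a,b):
        d=ray(c,*p);P=np.eye(3)-np.outer(d,d);M+=P;w+=P@c["eye"]
    X=np.linalg.solve(M,w)
    return X,[np.linalg.norm((np.eye(3)-np.outer(ray(c,*p),ray(c,*p)))@(X-c["eye"])) for c,p in(a,b)]
def pix(c,X):
    f=192/np.tan(np.radians(c["vertical_fov"])/2)
    p=rot(c["rotation"]).T@(np.array(X)-c["eye"]);x,y=p[0]/-p[2],-p[1]/-p[2]
    s=1+c["k1"]*(x*x+y*y);return c["cx"]+f*x*s,c["cy"]+f*y*s
def blobs(m,amin=15):
    n,l,s,ce=cv2.connectedComponentsWithStats(m.astype(np.uint8));return [(tuple(ce[i].round(2)),int(s[i][4]),s[i][:4].tolist()) for i in range(1,n) if s[i][4]>=amin]
E
python3 - <<'E'
from h import *
from plant import env
C={n:env.get_calibration(n) for n in("top","scene")}
I={n:cv2.imread(f"pics/{n}0.png") for n in C}
P={}
for n,(x0,y0,x1,y1) in {"top":(195,175,320,260),"scene":(175,175,320,290)}.items():
    im=I[n].astype(int)[y0:y1,x0:x1];b,g,r=im[...,0],im[...,1],im[...,2]
    off=lambda L:[((c[0]+x0,c[1]+y0),a,bb) for c,a,bb in L]
    print(n,"green",G:=off(blobs((g>r+40)&(g>b+30))));print("red",Rr:=off(blobs((r>g+60)&(r>b+60))))
    w=off(blobs((im.min(2)>120)&(im.max(2)-im.min(2)<30),4));print("white",w)
    cv2.imwrite(f"pics/{n}0z.png",cv2.resize(I[n][y0:y1,x0:x1],None,fx=5,fy=5,interpolation=cv2.INTER_CUBIC))
    P[n]=G,Rr
E
```

```text
top green [((np.float64(291.96), np.float64(198.96)), 100, [92, 19, 11, 11])]
red [((np.float64(268.95), np.float64(175.86)), 63, [63, 0, 27, 4]), ((np.float64(291.64), np.float64(227.66)), 113, [91, 47, 12, 12])]
white [((np.float64(308.84000000000003), np.float64(251.17000000000002)), 102, [105, 70, 17, 12])]
scene green [((np.float64(317.5), np.float64(178.59)), 22, [140, 1, 5, 7]), ((np.float64(290.9), np.float64(225.39)), 136, [109, 45, 14, 12])]
red [((np.float64(292.98), np.float64(204.48)), 542, [95, 17, 39, 28]), ((np.float64(271.43), np.float64(248.05)), 164, [89, 66, 15, 15]), ((np.float64(232.55), np.float64(285.44)), 75, [51, 105, 17, 10]), ((np.float64(309.7), np.float64(285.98)), 47, [128, 107, 13, 8])]
white [((np.float64(179.92), np.float64(182.84)), 115, [0, 0, 13, 17]), ((np.float64(217.32999999999998), np.float64(180.06)), 54, [37, 0, 14, 13]), ((np.float64(246.99), np.float64(182.36)), 180, [59, 0, 30, 19]), ((np.float64(228.0), np.float64(179.0)), 5, [52, 3, 3, 3]), ((np.float64(289.67), np.float64(178.67)), 6, [114, 2, 3, 4]), ((np.float64(253.5), np.float64(17
[... 345 characters left out ...]
 4]), ((np.float64(227.5), np.float64(199.5)), 4, [52, 24, 2, 2]), ((np.float64(181.89), np.float64(212.62)), 103, [0, 29, 19, 22]), ((np.float64(241.0), np.float64(203.5)), 4, [65, 28, 3, 2]), ((np.float64(251.2), np.float64(211.6)), 5, [75, 36, 3, 2]), ((np.float64(229.89), np.float64(224.64)), 28, [48, 43, 12, 12]), ((np.float64(253.5), np.float64(223.5)), 8, [77, 48, 4, 2]), ((np.float64(248.0), np.float64(235.5)), 12, [71, 59, 5, 4]), ((np.float64(187.15), np.float64(280.73)), 402, [0, 89, 34, 26]), ((np.float64(294.25), np.float64(269.0)), 4, [118, 93, 3, 3]), ((np.float64(217.31), np.float64(275.62)), 32, [35, 95, 15, 11]), ((np.float64(292.2), np.float64(273.0)), 5, [116, 97, 4, 3])]
```

View pics/top0z.png

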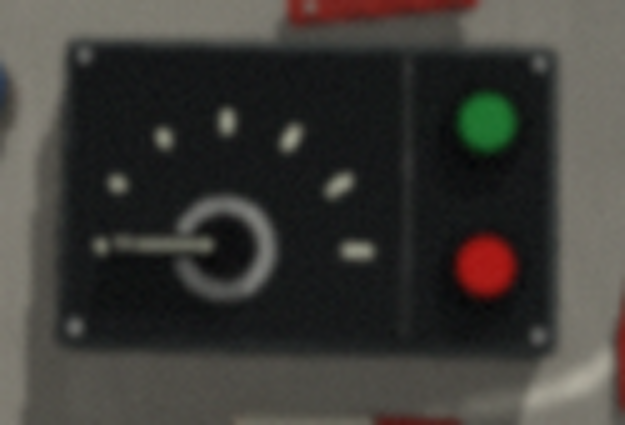

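View pics/scene0z.png

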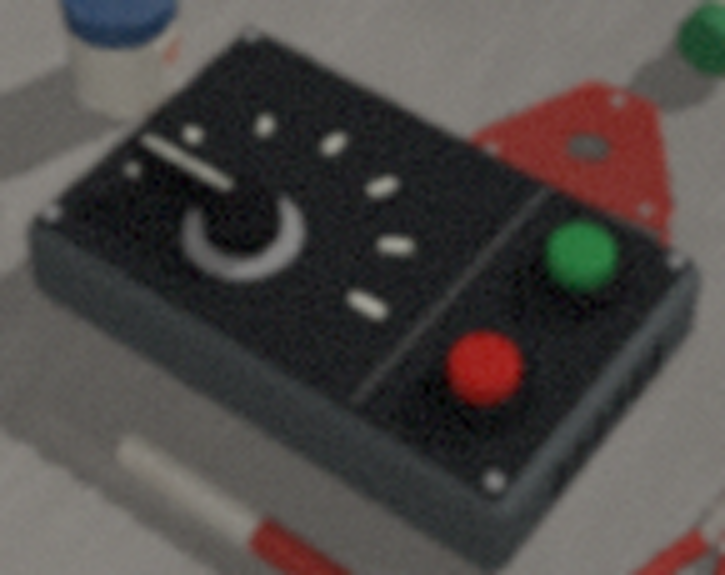

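Run:
```python
from h import *
from plant import env
C={n:env.get_calibration(n) for n in("top","scene")}
g,_=tri((C["top"],(291.96,198.96)),(C["scene"],(290.9,225.39)));r,e=tri((C["top"],(291.64,227.66)),(C["scene"],(271.43,248.05)))
print(g,r,_,e)
im=cv2.imread("pics/top0.png");
m=(im.max(2)<75).astype(np.uint8); m[:175]=0;m[262:]=0;m[:,:200]=0;m[:,315:]=0
m=cv2.morphologyEx(m,cv2.MORPH_CLOSE,np.ones((9,9),np.uint8))
cs,_=cv2.findContours(m,0,1);c=max(cs,key=cv2.contourArea);rc=cv2.minAreaRect(c);print(rc)
for p in cv2.boxPoints(rc): print(p,onz(C["top"],*p,.06))
```

```text
[ 0.55470928 -0.04544026  0.0767404 ] [ 0.47883556 -0.0422787   0.07582256] [np.float64(0.0006803693847870872), np.float64(0.0006803693847870742)] [np.float64(0.0006653865620428295), np.float64(0.000665386562042765)]
((255.5, 217.5), (101.0, 81.0), 0.0)
[205. 258.] [0.40414531 0.1874215  0.06      ]
[205. 177.] [0.62079121 0.18705144 0.06      ]
[306. 177.] [ 0.61589424 -0.08653508  0.06      ]
[306. 258.] [ 0.39862445 -0.0786833   0.06      ]
```

The lever's white line lies over the first mark at zoomed (99,245), so it starts in position 1. The marks sweep over the top, through (227,122), to the 7th at (357,250). The buttons triangulate 76 mm apart at z≈0.076. Next I'll fit the box frame from the marks, screws and buttons.

Run:
```python
from h import *
from plant import env
C={n:env.get_calibration(n) for n in("top","scene")}
# white mark blobs on dark panel via local contrast
I={n:cv2.imread(f"pics/{n}0.png") for n in C}
lens=np.linspace(5,16,7)
est={}
for n,z in {"top":{1:(99,245),2:(118,184),3:(164,138),4:(227,122),5:(291,137),6:(340,185),7:(357,250)},"scene":{1:(132,169),2:(193,133),3:(265,125),4:(334,143),5:(382,186),6:(395,245),7:(367,304)}}.items():
    ox,oy={"top":(195,175),"scene":(175,175)}[n]
    g=cv2.cvtColor(I[n],cv2.COLOR_BGR2GRAY).astype(float)
    A=[];B=[];
    for k,(u,v) in z.items():
        u=u/5+ox-.4;v=v/5+oy-.4
        u0,v0=int(round(u)),int(round(v))
        if not(n=="top" and k==1):
            w=g[v0-3:v0+4,u0-3:u0+4]; w=np.clip(w-60,0,None);yy,xx=np.mgrid[v0-3:v0+4,u0-3:u0+4];u,v=(w*xx).sum()/w.sum(),(w*yy).sum()/w.sum()
        X=onz(C[n],u,v,.06)
        a=np.radians(90-30*(k-1)); A.append([-.030+.063*np.cos(a),.045+.063*np.sin(a)]);B.append(X[:2])
    for nm,(bx,by),X in (("g",(.038,-.093),[.55470928,-.04544026]),("r",(-.038,-.093),[.47883556,-.0422787])): A.append([bx,by]);B.append(X)
    A=np.array(A);B=np.array(B);a0,b0=A.mean(0),B.mean(0)
    h=(A-a0).T@(B-b0);th=np.arctan2(h[0,1]-h[1,0],h[0,0]+h[1,1]);Rm=np.array([[np.cos(th),-np.sin(th)],[np.sin(th),np.cos(th)]])
    t=b0-Rm@a0
    print(n,"yaw",np.degrees(th),"t",t,"res mm\n",((B-(A@Rm.T+t))*1e3).round(1).tolist())
    for nm,p in (("axis",(-.03,.045)),("green",(.038,-.093)),("red",(-.038,-.093))): print(nm,(Rm@p+t).round(4))
```

```text
top yaw -2.409131643760337 t [0.52192982 0.04864284] res mm
 [[-2.3, 4.5], [-0.6, 4.3], [1.3, 3.4], [2.6, 1.2], [2.8, -1.8], [1.1, -5.3], [-2.5, -7.0], [-1.3, 0.4], [-1.2, 0.4]]
axis [0.4938 0.0949]
green [ 0.556  -0.0459]
red [ 0.4801 -0.0427]
scene yaw -2.590663370625406 t [0.52263972 0.04794759] res mm
 [[-3.0, 4.1], [-0.9, 4.2], [1.5, 3.3], [3.0, 1.0], [3.3, -2.2], [1.5, -5.4], [-2.2, -7.1], [-1.7, 1.2], [-1.6, 1.0]]
axis [0.4947 0.0943]
green [ 0.5564 -0.0467]
red [ 0.4805 -0.0432]
```

The residuals grow outward, so the 63 mm figure is the marks' inner end. I'll refit with that.

Run:
```python
from h import *
from plant import env
C={n:env.get_calibration(n) for n in("top","scene")}
I={n:cv2.imread(f"pics/{n}0.png") for n in C}
lens=np.linspace(5,16,7)/1e3
for n,z in {"top":{1:(99,245),2:(118,184),3:(164,138),4:(227,122),5:(291,137),6:(340,185),7:(357,250)},"scene":{1:(132,169),2:(193,133),3:(265,125),4:(334,143),5:(382,186),6:(395,245),7:(367,304)}}.items():
    ox,oy={"top":(195,175),"scene":(175,175)}[n]
    g=cv2.cvtColor(I[n],cv2.COLOR_BGR2GRAY).astype(float)
    A=[];B=[];
    for k,(u,v) in z.items():
        u=u/5+ox-.4;v=v/5+oy-.4
        u0,v0=int(round(u)),int(round(v))
        if not(n=="top" and k==1):
            w=g[v0-3:v0+4,u0-3:u0+4]; w=np.clip(w-60,0,None);yy,xx=np.mgrid[v0-3:v0+4,u0-3:u0+4];u,v=(w*xx).sum()/w.sum(),(w*yy).sum()/w.sum()
        X=onz(C[n],u,v,.06)
        a=np.radians(90-30*(k-1));r=.063+lens[k-1]/2; A.append([-.030+r*np.cos(a),.045+r*np.sin(a)]);B.append(X[:2])
    for nm,(bx,by),X in (("g",(.038,-.093),[.55470928,-.04544026]),("r",(-.038,-.093),[.47883556,-.0422787])): A.append([bx,by]);B.append(X)
    A=np.array(A);B=np.array(B);a0,b0=A.mean(0),B.mean(0)
    h=(A-a0).T@(B-b0);th=np.arctan2(h[0,1]-h[1,0],h[0,0]+h[1,1]);Rm=np.array([[np.cos(th),-np.sin(th)],[np.sin(th),np.cos(th)]])
    t=b0-Rm@a0
    print(n,"yaw",np.degrees(th),"t",t,"res mm\n",((B-(A@Rm.T+t))*1e3).round(1).tolist())
    for nm,p in (("axis",(-.03,.045)),("green",(.038,-.093)),("red",(-.038,-.093))): print(nm,(Rm@p+t).round(4))
```

```text
top yaw -2.109621141183859 t [0.51986779 0.04977051] res mm
 [[0.3, 1.0], [0.2, 0.2], [-0.0, 0.1], [-0.4, 0.0], [-0.3, 0.2], [-0.2, -0.2], [-0.2, 0.0], [0.3, -0.9], [0.4, -0.5]]
axis [0.4915 0.0958]
green [ 0.5544 -0.0446]
red [ 0.4785 -0.0418]
scene yaw -2.2845282427255293 t [0.52058278 0.04908115] res mm
 [[-0.4, 0.6], [-0.1, 0.1], [0.2, 0.0], [0.1, -0.1], [0.2, -0.2], [0.2, -0.2], [0.1, -0.1], [-0.1, -0.1], [-0.1, 0.1]]
axis [0.4924 0.0952]
green [ 0.5548 -0.0454]
red [ 0.4789 -0.0423]
```

The fits now agree within 1 mm: axis (0.492, 0.0955), green (0.5546, -0.045, 0.0767), yaw -2.2°. The plan is to shut the gripper, keep tool y as the pushing direction, and follow the arc with the lever. I'll write a helper for the moves.

```bash
cat >> h.py <<'E'
AX=np.array([.492,.0955]);YAW=-2.2
def target(a,gap,rad=.047,z=.091,half=.009):
    """finger centre behind lever at lever angle a deg (cw), gap m from flank; tool x along the lever outward"""
    t=np.radians(90+YAW-a);u=np.array([np.cos(t),np.sin(t)]);p=np.array([np.sin(t),-np.cos(t)])
    xy=AX+rad*u-(.006+half+gap)*p
    return np.array([*xy,z]),90+YAW-a
def jog(s,pos,ang):
    Rc=rot(s["tcp_rot"]);t=np.radians(ang);x=np.array([np.cos(t),np.sin(t),0]);z=np.array([0,0,-1.]);Rt=np.c_[x,np.cross(z,x),z]
    return (Rc.T@(pos-s["ee_pos"])*1e3).round(1),np.degrees(R.from_matrix(Rc.T@Rt).as_rotvec()).round(1)
E
python3 - <<'E'
from h import *
from plant import env
s=env.state()
print(jog(s,*target(0,.015,z=.2)))
E
```

```text
(array([-229.4,  385.4,   57.5]), array([ -0. ,   0. , -18.1]))
```

Call:
jog_arm(
  commands=[
    [-23,39,6,0,0,-2,1],
    [-46,77,12,0,0,-4,1],
    [-70,116,18,0,0,-6,1],
    [-93,155,23,0,0,-8,1],
    [-116,194,29,0,0,-10,1],
    [-140,233,35,0,0,-12,1],
    [-163,271,40,0,0,-14,1],
    [-180,302,45,0,0,-16,1],
  ],
)

```text
time_s: 0.95
ee_pos: [0.4038, 0.2168, 0.2122]
tcp_rot: [0.0, 0.733, 0.68, -0.001]
force: [0.4, -0.5, -0.5]
grip_width: 0.298
```

Run:
```python
from h import *
from plant import env
s=env.state();print(s["ee_pos"],s["force"],s["grip_width"],jog(s,*target(0,.015,z=.2)),jog(s,*target(0,.015,z=.14)))
```

```text
[0.40375462 0.21680894 0.21216182] [ 0.39069345 -0.51431825 -0.46363903] 0.2975572954584379 (array([-68.5,  65.3,  12.2]), array([-0. ,  0.1, -2.1])) (array([-68.5,  65.4,  72.2]), array([-0. ,  0.1, -2.1]))
```

Call:
jog_arm(
  commands=[
    [-15,14,10,0,0,-1,1],
    [-30,28,20,0,0,-2,1],
    [-45,42,35,0,0,-2,1],
    [-60,56,50,0,0,-2,1],
    [-68.5,65.3,60,0,0,-2,1],
    [-68.5,65.3,72,0,0,-2,1],
    [-68.5,65.3,72,0,0,-2,1],
    [-68.5,65.3,72,0,0,-2,1],
  ],
)

```text
time_s: 1.75
ee_pos: [0.4633, 0.1442, 0.1403]
tcp_rot: [0.0, 0.721, 0.693, -0.001]
force: [-0.3, 0.8, 1.0]
grip_width: 0.005
```

Run:
```python
from h import *
from plant import env
s=env.state();print(s["ee_pos"],s["force"],s["grip_width"],jog(s,*target(0,.015)))
for n in("scene","wrist"): cv2.imwrite(f"pics/{n}1.png",env.grab_frame(n))
c=cv2.imread("pics/scene1.png")[150:310,150:330];cv2.imwrite("pics/scene1z.png",cv2.resize(c,None,fx=3.5,fy=3.5,interpolation=2))
```

```text
[0.46334276 0.14423305 0.14034579] [-0.27820699  0.75360952  0.97077033] 0.005301205353805589 (array([-0.6,  0.5, 49.3]), array([-0.,  0., -0.]))
```

View pics/scene1z.png

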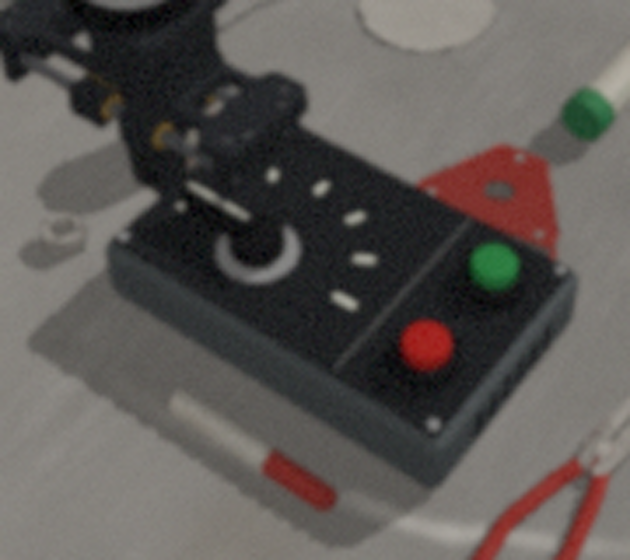

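View pics/wrist1.png

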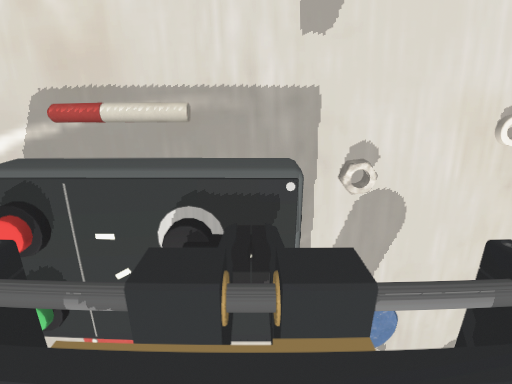

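In the scene view the shut fingers hang over the panel's left part, with the lever line still on mark 1. The wrist view shows them near (250,250), just outward of the hub at (190,235). I'll descend beside the lever.

Call:
jog_arm(
  commands=[
    [0,0,10,0,0,0,1],
    [0,0,20,0,0,0,1],
    [0,0,30,0,0,0,1],
    [0,0,38,0,0,0,1],
    [0,0,44,0,0,0,1],
    [-0.5,0.5,49,0,0,0,1],
    [-0.5,0.5,49,0,0,0,1],
    [-0.5,0.5,49,0,0,0,1],
  ],
)

```text
time_s: 2.65
ee_pos: [0.4643, 0.1436, 0.0919]
tcp_rot: [0.0, 0.721, 0.693, -0.0]
force: [0.3, 0.6, 0.1]
grip_width: 0.005
```

Run:
```python
from h import *
from plant import env
s=env.state();print(s["ee_pos"],s["force"],s["torque"])
for a,g in((0,.003),(0,0),(5,0),(10,0),(15,0),(20,0)): print(a,g,jog(s,*target(a,g)))
```

```text
[0.46428342 0.14360678 0.09190722] [0.30302954 0.59534963 0.07371362] [0.02137633 0.0097519  0.02060881]
0 0.003 (array([-0. , 11.5,  0.9]), array([ 0.,  0., -0.]))
0 0 (array([-0. , 14.5,  0.9]), array([ 0.,  0., -0.]))
5 0 (array([ 1.1, 18.7,  0.9]), array([0., 0., 5.]))
10 0 (array([ 1.9, 22.9,  0.9]), array([ 0.,  0., 10.]))
15 0 (array([ 2.3, 27.2,  0.9]), array([ 0.,  0., 15.]))
20 0 (array([ 2.3, 31.5,  0.9]), array([ 0.,  0., 20.]))
```

Call:
jog_arm(
  commands=[
    [0,4,1,0,0,0,1],
    [0,8,1,0,0,0,1],
    [0,11.5,1,0,0,0,1],
    [0,13,1,0,0,0,1],
    [0,14.5,1,0,0,0,1],
    [0.5,16.5,1,0,0,2.5,1],
    [1.1,18.7,1,0,0,5,1],
    [1.1,18.7,1,0,0,5,1],
  ],
)

```text
time_s: 3.45
ee_pos: [0.4831, 0.1441, 0.0909]
tcp_rot: [0.0, 0.75, 0.661, 0.0]
force: [-0.9, 0.5, 1.4]
grip_width: 0.005
```

Run:
```python
from h import *
from plant import env
s=env.state();print(s["ee_pos"],s["force"],s["torque"])
for a,g in((5,0),(7,0),(10,0),(15,0),(20,0)): print(a,g,jog(s,*target(a,g)))
for n in("scene",): cv2.imwrite(f"pics/{n}2.png",env.grab_frame(n))
c=cv2.imread("pics/scene2.png")[150:310,150:330];cv2.imwrite("pics/scene2z.png",cv2.resize(c,None,fx=3.5,fy=3.5,interpolation=2))
```

```text
[0.48311466 0.14409916 0.09090177] [-0.91814579  0.51241595  1.43588111] [ 0.10661809  0.19575011 -0.00883759]
5 0 (array([-0.1, -0.1, -0.1]), array([ 0.,  0., -0.]))
7 0 (array([ 0.4,  1.6, -0.1]), array([0., 0., 2.]))
10 0 (array([ 1. ,  4.1, -0.1]), array([0., 0., 5.]))
15 0 (array([ 1.8,  8.3, -0.1]), array([ 0.,  0., 10.]))
20 0 (array([ 2.2, 12.6, -0.1]), array([ 0.,  0., 15.]))
```

View pics/scene2z.png

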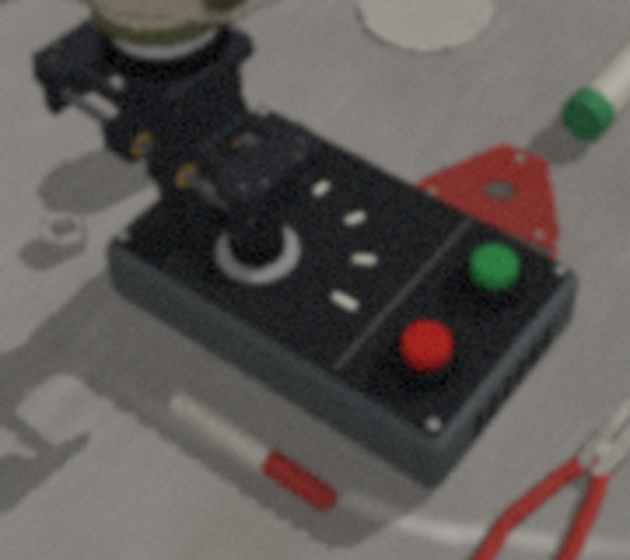

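The hand hides the lever, but the force (-0.9 N in x) and the moment suggest light contact. I'll push through the first click to 20°.

Call:
jog_arm(
  commands=[
    [0.4,1.6,0,0,0,2,1],
    [0.8,3.3,0,0,0,4,1],
    [1.2,5,0,0,0,6,1],
    [1.5,6.7,0,0,0,8,1],
    [1.8,8.3,0,0,0,10,1],
    [2,10,0,0,0,12,1],
    [2.2,12.6,0,0,0,15,1],
    [2.2,12.6,0,0,0,15,1],
  ],
)

```text
time_s: 4.3
ee_pos: [0.4961, 0.1446, 0.091]
tcp_rot: [0.001, 0.83, 0.558, 0.0]
force: [-0.2, -0.5, -0.2]
grip_width: 0.004
```

Run:
```python
from h import *
from plant import env
s=env.state();print(s["ee_pos"],s["force"],s["torque"])
for n in("scene","top"): 
  cv2.imwrite(f"pics/{n}3.png",env.grab_frame(n))
a=cv2.imread("pics/scene3.png")[160:290,180:320];b=cv2.imread("pics/top3.png")[160:290,190:330]
cv2.imwrite("pics/z3.png",cv2.resize(np.hstack([a,b]),None,fx=2.8,fy=2.8,interpolation=2))
```

```text
[0.49607657 0.14457262 0.09096521] [-0.15818566 -0.46477494 -0.24349478] [-0.00871711 -0.04516263  0.03473435]
```

View pics/z3.png

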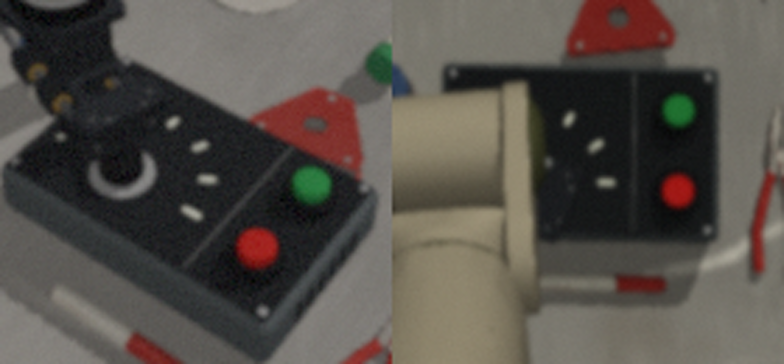

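The contact load has gone (moment 0.2 → 0.04 Nm), which fits a snap to position 2. Next is the second click, in two parts to see the load build up.

Run:
```python
from h import *
from plant import env
s=env.state()
for a in range(23,51,3): print(a,jog(s,*target(a,0)))
```

```text
23 (array([ 0.8,  2.6, -0.1]), array([0.1, 0. , 3.2]))
26 (array([ 1.4,  5.1, -0.1]), array([0.1, 0. , 6.2]))
29 (array([ 1.8,  7.6, -0.1]), array([0.1, 0. , 9.2]))
32 (array([ 2.2, 10.2, -0.1]), array([ 0.1,  0. , 12.2]))
35 (array([ 2.3, 12.8, -0.1]), array([ 0.1,  0. , 15.2]))
38 (array([ 2.4, 15.3, -0.1]), array([ 0.1,  0. , 18.2]))
41 (array([ 2.3, 17.9, -0.1]), array([ 0.1,  0. , 21.2]))
44 (array([ 2.1, 20.5, -0.1]), array([ 0.1,  0. , 24.2]))
47 (array([ 1.7, 23. , -0.1]), array([ 0.1,  0. , 27.2]))
50 (array([ 1.2, 25.6, -0.1]), array([ 0.1,  0. , 30.2]))
```

Call:
jog_arm(
  commands=[
    [0.8,2.6,0,0,0,3,1],
    [1.4,5.1,0,0,0,6,1],
    [1.8,7.6,0,0,0,9,1],
    [2,9,0,0,0,11,1],
    [2.2,10.2,0,0,0,12,1],
    [2.3,11.5,0,0,0,14,1],
    [2.4,13.6,0,0,0,16,1],
    [2.4,15.3,0,0,0,18,1],
  ],
)

```text
time_s: 5.2
ee_pos: [0.5107, 0.1411, 0.0909]
tcp_rot: [0.0, 0.906, 0.422, 0.0]
force: [-1.0, 0.4, 0.0]
grip_width: 0.006
```

Run:
```python
from h import *
from plant import env
s=env.state();print(s["ee_pos"],s["force"],s["torque"])
for a in range(38,51,2): print(a,jog(s,*target(a,0)))
```

```text
[0.51074571 0.14110684 0.09090186] [-0.96650627  0.43515906  0.04332247] [ 0.03425594  0.12870569 -0.03389121]
38 (array([ 0.1,  0.1, -0.1]), array([0.1, 0. , 0.2]))
40 (array([ 0.6,  1.8, -0.1]), array([0.1, 0. , 2.2]))
42 (array([ 1. ,  3.4, -0.1]), array([0.1, 0. , 4.2]))
44 (array([ 1.4,  5.1, -0.1]), array([0.1, 0. , 6.2]))
46 (array([ 1.7,  6.8, -0.1]), array([0.1, 0. , 8.2]))
48 (array([ 1.9,  8.5, -0.1]), array([ 0.1,  0. , 10.2]))
50 (array([ 2.1, 10.2, -0.1]), array([ 0.1,  0. , 12.2]))
```

Contact again (-1 N, 0.13 Nm). I'll complete click 2.

Call:
jog_arm(
  commands=[
    [0.6,1.8,0,0,0,2,1],
    [1,3.4,0,0,0,4,1],
    [1.4,5.1,0,0,0,6,1],
    [1.6,6,0,0,0,7,1],
    [1.7,6.8,0,0,0,8,1],
    [1.9,8.5,0,0,0,10,1],
    [2.1,10.2,0,0,0,12,1],
    [2.1,10.2,0,0,0,12,1],
  ],
)

```text
time_s: 6.0
ee_pos: [0.52, 0.1361, 0.0909]
tcp_rot: [0.001, 0.946, 0.325, 0.0]
force: [0.1, 1.1, -0.5]
grip_width: 0.006
```

Run:
```python
from h import *
from plant import env
s=env.state();print(s["ee_pos"],s["force"],s["torque"])
for a in (53,56,59,61,63,65,67,68): print(a,jog(s,*target(a,0)))
for n in("scene","wrist"): 
  cv2.imwrite(f"pics/{n}4.png",env.grab_frame(n))
a=cv2.imread("pics/scene4.png")[160:290,180:320]
cv2.imwrite("pics/z4.png",cv2.resize(a,None,fx=4,fy=4,interpolation=2))
```

```text
[0.51999743 0.13607404 0.09090143] [ 0.11159942  1.07589633 -0.45270497] [-0.04185239  0.00775519 -0.07926905]
53 (array([ 0.7,  2.4, -0.1]), array([0.1, 0. , 3.2]))
56 (array([ 1.3,  4.9, -0.1]), array([ 0.1, -0. ,  6.2]))
59 (array([ 1.8,  7.4, -0.1]), array([ 0.1, -0. ,  9.2]))
61 (array([ 2. ,  9.1, -0.1]), array([ 0.1, -0. , 11.2]))
63 (array([ 2.1, 10.9, -0.1]), array([ 0.1, -0. , 13.2]))
65 (array([ 2.3, 12.6, -0.1]), array([ 0.1, -0. , 15.2]))
67 (array([ 2.3, 14.3, -0.1]), array([ 0.1, -0. , 17.2]))
68 (array([ 2.3, 15.2, -0.1]), array([ 0.1, -0. , 18.2]))
```

View pics/z4.png

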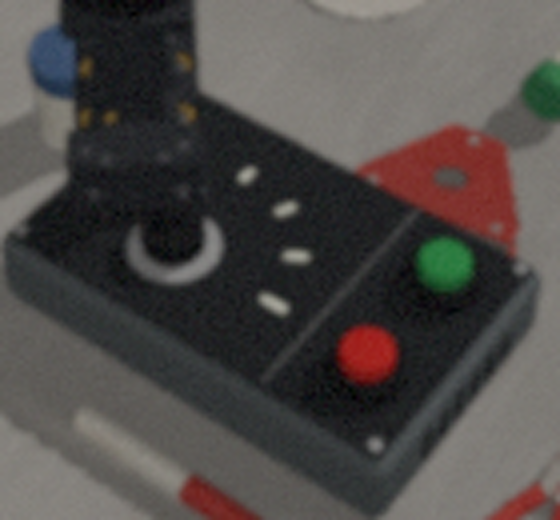

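View pics/wrist4.png

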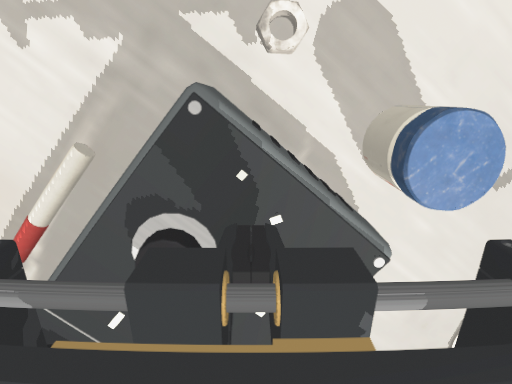

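The wrist view shows marks 1 and 2 uncovered at (242,175) and (276,220), so the lever has moved past them, and the box is undisturbed. Next is click 3.

Call:
jog_arm(
  commands=[
    [0.7,2.4,0,0,0,3,1],
    [1.3,4.9,0,0,0,6,1],
    [1.8,7.4,0,0,0,9,1],
    [2,9.1,0,0,0,11,1],
    [2.1,10.9,0,0,0,13,1],
    [2.3,12.6,0,0,0,15,1],
    [2.3,14.3,0,0,0,17,1],
    [2.3,15.2,0,0,0,18,1],
  ],
)

```text
time_s: 6.9
ee_pos: [0.531, 0.1258, 0.0909]
tcp_rot: [0.0, 0.985, 0.174, 0.0]
force: [-0.1, 1.1, -0.3]
grip_width: 0.005
```

Run:
```python
from h import *
from plant import env
s=env.state();print(s["ee_pos"],s["force"],s["torque"])
for a in range(70,81,2): print(a,jog(s,*target(a,0)))
```

```text
[0.53098694 0.1257511  0.0908829 ] [-0.12138764  1.07317588 -0.2505068 ] [0.15833165 0.03454122 0.00665049]
70 (array([ 0.6,  1.9, -0.1]), array([ 0. , -0. ,  2.2]))
72 (array([ 1. ,  3.6, -0.1]), array([ 0. , -0. ,  4.2]))
74 (array([ 1.4,  5.3, -0.1]), array([ 0. , -0. ,  6.2]))
76 (array([ 1.7,  6.9, -0.1]), array([ 0. , -0. ,  8.2]))
78 (array([ 1.9,  8.7, -0.1]), array([ 0. , -0. , 10.2]))
80 (array([ 2.1, 10.4, -0.1]), array([ 0. , -0. , 12.2]))
```

Call:
jog_arm(
  commands=[
    [0.6,1.9,0,0,0,2,1],
    [1,3.6,0,0,0,4,1],
    [1.4,5.3,0,0,0,6,1],
    [1.6,6.1,0,0,0,7,1],
    [1.7,6.9,0,0,0,8,1],
    [1.9,8.7,0,0,0,10,1],
    [2,9.5,0,0,0,11,1],
    [2,9.5,0,0,0,11,1],
  ],
)

```text
time_s: 7.7
ee_pos: [0.5361, 0.1174, 0.0909]
tcp_rot: [0.0, 0.997, 0.079, 0.0]
force: [-1.0, -0.4, -0.2]
grip_width: 0.006
```

Run:
```python
from h import *
from plant import env
s=env.state();print(s["ee_pos"],s["force"],s["torque"])
for a in (82,85,88,90,92,94,96,97): print(a,jog(s,*target(a,0)))
for n in("scene","wrist"): 
  cv2.imwrite(f"pics/{n}5.png",env.grab_frame(n))
a=cv2.imread("pics/scene5.png")[160:290,180:320]
cv2.imwrite("pics/z5.png",cv2.resize(a,None,fx=4,fy=4,interpolation=2))
```

```text
[0.53612262 0.11744088 0.09089695] [-1.00016507 -0.39922367 -0.16164295] [-0.04469898  0.08301854  0.01253599]
82 (array([ 0.8,  2.4, -0.1]), array([ 0. , -0. ,  3.2]))
85 (array([ 1.3,  4.9, -0.1]), array([ 0. , -0. ,  6.2]))
88 (array([ 1.8,  7.5, -0.1]), array([ 0. , -0. ,  9.2]))
90 (array([ 2. ,  9.2, -0.1]), array([ 0. , -0. , 11.2]))
92 (array([ 2.2, 10.9, -0.1]), array([ 0. , -0. , 13.2]))
94 (array([ 2.3, 12.6, -0.1]), array([ 0. , -0. , 15.2]))
96 (array([ 2.3, 14.3, -0.1]), array([ 0. , -0. , 17.2]))
97 (array([ 2.3, 15.2, -0.1]), array([ 0. , -0. , 18.2]))
```

View pics/z5.png

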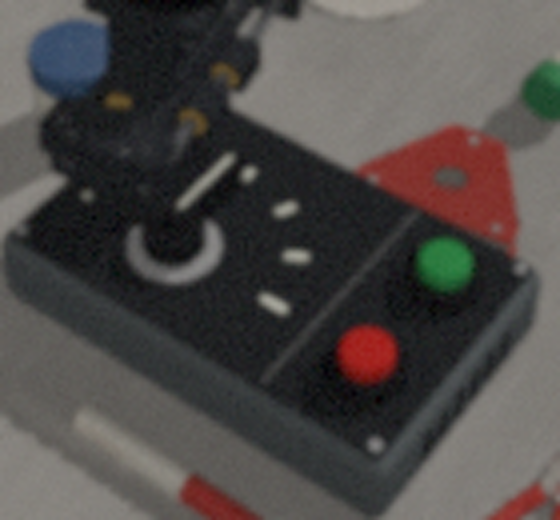

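View pics/wrist5.png

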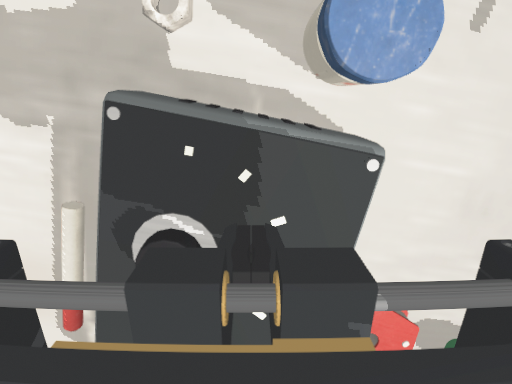

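The lever's white line is now visible from zoomed (180,207) to (232,157). I'll measure its angle.

Run:
```python
from h import *
from plant import env
c=env.get_calibration("scene")
p=[onz(c,180+u/4-.4,160+v/4-.4,.088) for u,v in((180,207),(232,157))]
d=p[1]-p[0];print(p,"lever angle",90+YAW-np.degrees(np.arctan2(d[1],d[0])), "from axis",[np.linalg.norm(q[:2]-AX) for q in p])
```

```text
[array([0.49885934, 0.09397536, 0.088     ]), array([0.54654655, 0.09212893, 0.088     ])] lever angle 90.01735308571608 from axis [np.float64(0.007026742771162059), np.float64(0.0546506147505239)]
```

The lever is at 90.0°, which is position 4. Now the final click, carefully, stopping at about 109°.

Call:
jog_arm(
  commands=[
    [0.8,2.4,0,0,0,3,1],
    [1.3,4.9,0,0,0,6,1],
    [1.8,7.5,0,0,0,9,1],
    [2,9.2,0,0,0,11,1],
    [2.2,10.9,0,0,0,13,1],
    [2.3,12.6,0,0,0,15,1],
    [2.3,14.3,0,0,0,17,1],
    [2.3,15.2,0,0,0,18,1],
  ],
)

```text
time_s: 8.6
ee_pos: [0.5408, 0.103, 0.0909]
tcp_rot: [0.0, 0.997, -0.078, 0.0]
force: [0.5, 1.4, -0.8]
grip_width: 0.004
```

Run:
```python
from h import *
from plant import env
s=env.state();print(s["ee_pos"],s["force"],s["torque"])
for a in range(99,110,1): print(a,jog(s,*target(a,0)))
```

```text
[0.54080493 0.1030438  0.09091078] [ 0.48649182  1.39144713 -0.78447529] [ 0.13603179 -0.06608822 -0.0408825 ]
99 (array([ 0.5,  1.9, -0.1]), array([ 0. , -0. ,  2.2]))
100 (array([ 0.7,  2.7, -0.1]), array([ 0. , -0. ,  3.2]))
101 (array([ 0.9,  3.6, -0.1]), array([ 0. , -0. ,  4.2]))
102 (array([ 1.1,  4.4, -0.1]), array([ 0. , -0. ,  5.2]))
103 (array([ 1.3,  5.3, -0.1]), array([ 0. , -0. ,  6.2]))
104 (array([ 1.5,  6.1, -0.1]), array([ 0. , -0. ,  7.2]))
105 (array([ 1.6,  6.9, -0.1]), array([ 0. , -0. ,  8.2]))
106 (array([ 1.8,  7.8, -0.1]), array([ 0. , -0. ,  9.2]))
107 (array([ 1.9,  8.6, -0.1]), array([ 0. , -0. , 10.2]))
108 (array([ 2. ,  9.5, -0.1]), array([ 0. , -0. , 11.2]))
109 (array([ 2.1, 10.4, -0.1]), array([ 0. , -0. , 12.2]))
```

Call:
jog_arm(
  commands=[
    [0.5,1.9,0,0,0,2,1],
    [0.9,3.6,0,0,0,4,1],
    [1.3,5.3,0,0,0,6,1],
    [1.5,6.1,0,0,0,7,1],
    [1.6,6.9,0,0,0,8,1],
    [1.8,7.8,0,0,0,9,1],
    [1.9,8.6,0,0,0,10,1],
    [1.9,8.6,0,0,0,10,1],
  ],
)

```text
time_s: 9.4
ee_pos: [0.5413, 0.0941, 0.0909]
tcp_rot: [0.0, 0.986, -0.165, 0.0]
force: [0.5, -0.2, -0.4]
grip_width: 0.005
```

Run:
```python
from h import *
from plant import env
s=env.state();print(s["ee_pos"],s["force"],s["torque"])
for n in("scene",): 
  cv2.imwrite(f"pics/{n}6.png",env.grab_frame(n))
a=cv2.imread("pics/scene6.png")[160:290,180:320]
cv2.imwrite("pics/z6.png",cv2.resize(a,None,fx=4,fy=4,interpolation=2))
```

```text
[0.54133271 0.09414703 0.09092097] [ 0.51060056 -0.18332147 -0.35837797] [-0.03516337  0.072013   -0.03740878]
```

View pics/z6.png

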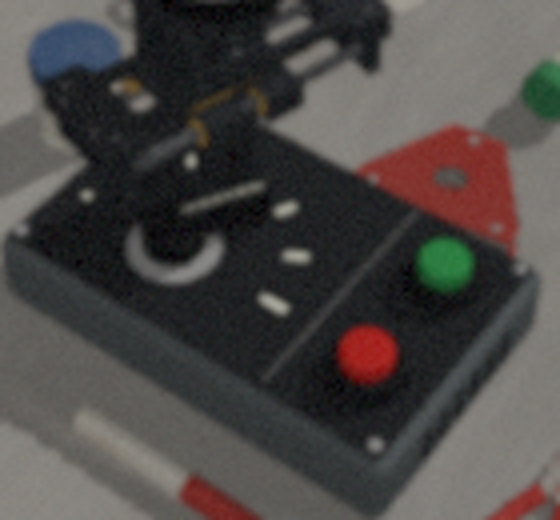

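Run:
```python
from h import *
from plant import env
c=env.get_calibration("scene")
p=[onz(c,180+u/4-.4,160+v/4-.4,.088) for u,v in((182,211),(264,184))]
d=p[1]-p[0];print("lever angle",90+YAW-np.degrees(np.arctan2(d[1],d[0])), "from axis",[np.linalg.norm(q[:2]-AX) for q in p])
```

```text
lever angle 119.68230854155499 from axis [np.float64(0.0066161793962722796), np.float64(0.05654013850105783)]
```

Call:
jog_arm(
  commands=[
    [0,-3,0,0,0,0,1],
    [0,-6,0,0,0,0,1],
    [0,-8,-6,0,0,0,1],
    [0,-8,-16,0,0,0,1],
    [0,-8,-28,0,0,0,1],
    [0,-8,-40,0,0,0,1],
    [0,-8,-50,0,0,0,1],
    [0,-8,-55,0,0,0,1],
  ],
)

```text
time_s: 10.25
ee_pos: [0.5443, 0.1017, 0.1474]
tcp_rot: [-0.0, 0.986, -0.165, 0.001]
force: [-0.2, 0.9, 0.3]
grip_width: 0.009
```

Run:
```python
from h import *
from plant import env
s=env.state();print(s["ee_pos"],s["force"],s["joint_positions"])
for n in("scene",): 
  cv2.imwrite(f"pics/{n}7.png",env.grab_frame(n))
a=cv2.imread("pics/scene7.png")[160:290,180:320]
cv2.imwrite("pics/z7.png",cv2.resize(a,None,fx=4,fy=4,interpolation=2))
for ang in(90+YAW,90+YAW-107,20): print(ang,jog(s,np.array([.5546,-.045,.15]),ang))
```

```text
[0.54425355 0.10173419 0.14742304] [-0.16015776  0.9306284   0.33473479] [-2.67145661e-02  4.82026925e-01  1.55610099e+00 -3.15277087e-04
  1.10097187e+00  3.04489605e-01]
87.8 (array([ 57.5, 135.4,  -2.5]), array([ 1.000e-01, -1.000e-01, -1.068e+02]))
-19.200000000000003 (array([ 57.5, 135.4,  -2.5]), array([-0. , -0.1,  0.2]))
20 (array([ 57.5, 135.4,  -2.5]), array([  0. ,  -0.1, -39. ]))
```

View pics/z7.png

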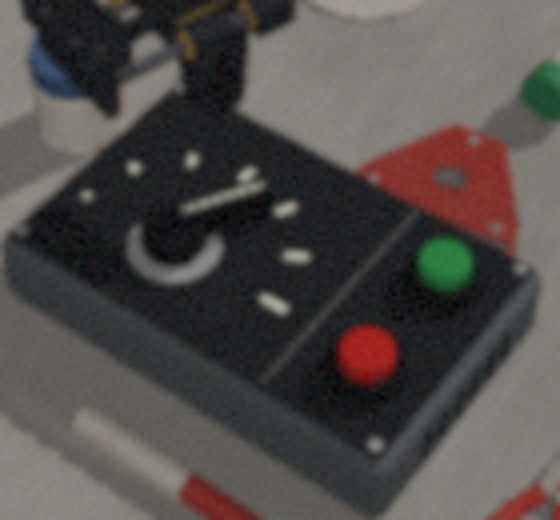

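The lever measures 119.7° with the hand clear, which is position 5. Now I'll move over the green button.

Call:
jog_arm(
  commands=[
    [10,23,0,0,0,0,1],
    [20,46,0,0,0,0,1],
    [30,70,0,0,0,0,1],
    [40,94,0,0,0,0,1],
    [50,118,0,0,0,0,1],
    [57.5,135.4,10,0,0,0,1],
    [57.5,135.4,25,0,0,0,1],
    [57.5,135.4,35,0,0,0,1],
  ],
)

```text
time_s: 11.1
ee_pos: [0.5544, -0.0454, 0.1115]
tcp_rot: [-0.0, 0.986, -0.165, 0.001]
force: [-0.4, 0.4, 0.2]
grip_width: 0.006
```

Run:
```python
from h import *
from plant import env
s=env.state();print(s["ee_pos"],s["force"])
for n in("scene",): 
  cv2.imwrite(f"pics/{n}8.png",env.grab_frame(n))
a=cv2.imread("pics/scene8.png")[160:290,180:320]
cv2.imwrite("pics/z8.png",cv2.resize(a,None,fx=4,fy=4,interpolation=2))
print(jog(s,np.array([.5546,-.045,.099]),-19.2))
```

```text
[ 0.55438197 -0.0453919   0.11154303] [-0.42651616  0.39129191  0.18436998]
(array([ 0.1, -0.4, 12.5]), array([-0. , -0.1,  0.2]))
```

View pics/z8.png

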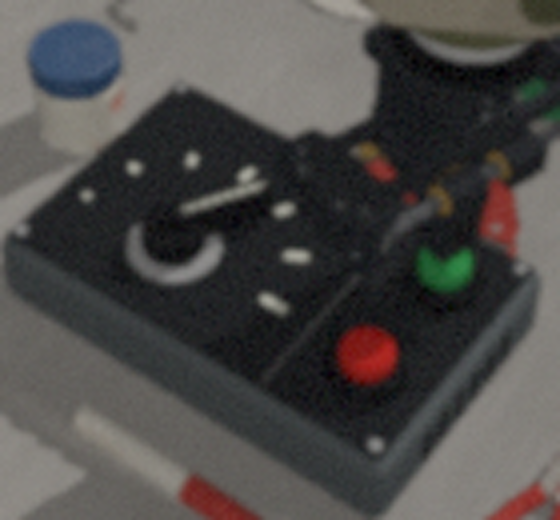

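The tips are over the green cap at zoomed (445,265), with the lever still on position 5. I'll descend to the expected contact height.

Call:
jog_arm(
  commands=[
    [0,0,5,0,0,0,1],
    [0,0,9,0,0,0,1],
    [0,0,12,0,0,0,1],
    [0,0,14,0,0,0,1],
    [0,0,15,0,0,0,1],
    [0,0,16,0,0,0,1],
    [0,0,17,0,0,0,1],
    [0,0,17,0,0,0,1],
  ],
)

```text
time_s: 11.95
ee_pos: [0.5539, -0.0445, 0.0952]
tcp_rot: [-0.0, 0.986, -0.165, -0.0]
force: [-8.8, 3.6, 20.3]
grip_width: 0.009
```

Run:
```python
from h import *
from plant import env
s=env.state();print(s["ee_pos"],s["force"],s["torque"])
cv2.imwrite(f"pics/scene9.png",env.grab_frame("scene"))
a=cv2.imread("pics/scene9.png")[160:290,180:320]
cv2.imwrite("pics/z9.png",cv2.resize(a,None,fx=4,fy=4,interpolation=2))
```

```text
[ 0.55385056 -0.04448494  0.0951607 ] [-8.8491836   3.57446834 20.25519753] [0.61046834 1.66587052 0.09358103]
```

View pics/z9.png

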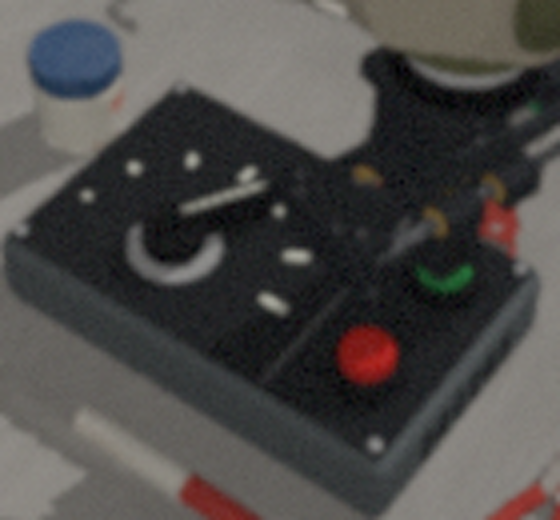

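The tip sits on the green cap and the force jumped to 20 N, so the button has probably bottomed on a cap taller than I estimated. I'll raise 2 mm and read the force, which should fall to the spring's few N if it was fully down.

Call:
jog_arm(
  commands=[
    [0,0,-0.5,0,0,0,1],
    [0,0,-1,0,0,0,1],
    [0,0,-1.5,0,0,0,1],
    [0,0,-2,0,0,0,1],
    [0,0,-2,0,0,0,1],
    [0,0,-2,0,0,0,1],
    [0,0,-2,0,0,0,1],
    [0,0,-2,0,0,0,1],
  ],
)

```text
time_s: 12.8
ee_pos: [0.5539, -0.0445, 0.0971]
tcp_rot: [-0.0, 0.986, -0.165, -0.0]
force: [-0.9, 1.3, 3.7]
grip_width: 0.004
```

The force is 3.7 N, consistent with a partly compressed 5 N spring, so the 20 N was the bottom stop and the button was fully down. Retreating straight up now.

Call:
jog_arm(
  commands=[
    [0,0,-2,0,0,0,1],
    [0,0,-5,0,0,0,1],
    [0,0,-10,0,0,0,1],
    [0,0,-20,0,0,0,1],
    [0,0,-35,0,0,0,1],
    [0,0,-55,0,0,0,1],
    [0,0,-75,0,0,0,1],
    [0,0,-90,0,0,0,1],
  ],
)

```text
time_s: 13.6
ee_pos: [0.5541, -0.0447, 0.1891]
tcp_rot: [-0.0, 0.986, -0.165, 0.001]
force: [-0.6, -0.0, 0.8]
grip_width: 0.004
```

Call:
jog_arm(
  commands=[
    [0,-30,-10,0,0,0,1],
    [0,-60,-20,0,0,0,1],
    [0,-90,-30,0,0,0,1],
    [0,-120,-40,0,0,0,1],
    [0,-150,-40,0,0,0,1],
    [0,-180,-40,0,0,0,1],
    [0,-200,-40,0,0,0,1],
    [0,-200,-40,0,0,0,1],
  ],
)

```text
time_s: 14.4
ee_pos: [0.6192, 0.1464, 0.2295]
tcp_rot: [-0.0, 0.987, -0.164, 0.001]
force: [0.5, -1.8, -0.2]
grip_width: 0.004
```

Run:
```python
from h import *
from plant import env
s=env.state();print(s["ee_pos"],s["force"])
C={n:env.get_calibration(n) for n in("top","scene")}
for n in C: cv2.imwrite(f"pics/{n}10.png",env.grab_frame(n))
a=cv2.imread("pics/scene10.png")[160:290,180:320];b=cv2.imread("pics/top10.png")[160:290,190:330]
cv2.imwrite("pics/z10.png",cv2.resize(np.hstack([a,b]),None,fx=2.8,fy=2.8,interpolation=2))
for t in("0","10"):
  for n,(x0,y0,x1,y1) in {"scene":(255,210,320,290)}.items():
    im=cv2.imread(f"pics/{n}{t}.png").astype(int)[y0:y1,x0:x1];b,g,r=im[...,0],im[...,1],im[...,2]
    print(t,n,"g",[(q[0]+np.array([x0,y0]),q[1]) for q in blobs((g>r+40)&(g>b+30))],"r",[(q[0]+np.array([x0,y0]),q[1]) for q in blobs((r>g+60)&(r>b+60),60)])
```

```text
[0.61921578 0.14640558 0.22954229] [ 0.46903634 -1.76313769 -0.19603725]
0 scene g [(array([290.9 , 225.39]), 136)] r [(array([298.59, 212.92]), 135), (array([271.43, 248.05]), 164)]
10 scene g [(array([290.93, 225.43]), 136)] r [(array([298.57, 212.97]), 142), (array([271.41, 248.05]), 164)]
```

View pics/z10.png

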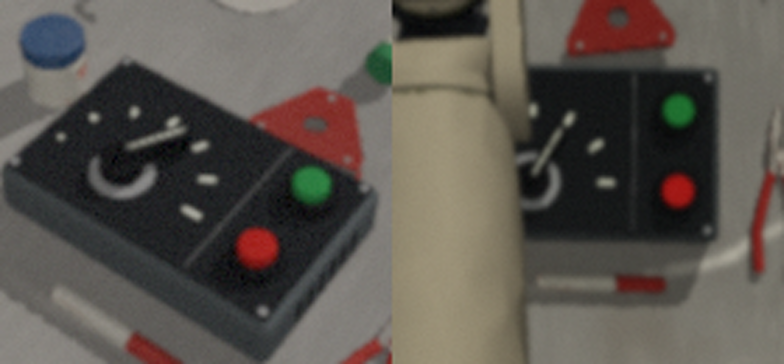

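The lever points at mark 5 in both views, with the top view line running toward (569,118). The green and red caps are at their original pixels to within 0.1 px, so both buttons are up and the box has not moved. The hand is well clear, so I'm handing in.

Run:
```python
from plant import env
print(env.finish_job())
```

```text
the job is handed in; nothing more can be done
None
```

The selector is on its fifth position, the start button has been pressed and released, and the job is handed in after about 14.5 s of the 64 s allowed. `finish_job` gave no verdict.

**Selector:** It started on the first position. I pushed the lever four clicks clockwise with the shut fingertips, and it measured 90.0° after the third click and 119.7° (nominal 120°) after the fourth.

**Start button:** I pressed the green button once, then lifted the hand straight up and away.
- **Press depth:** I took it as fully down from the forces, since button travel cannot be read directly. They read about 20 N at the bottom and 3.7 N after backing off 2 mm, which fits the bottom stop and then the partly compressed spring.
- **Harder than planned:** The cap top was about 5 mm higher than I had triangulated, so I reached the stop sooner than expected. There was also about 9 N of sideways force, but everything stayed under the 40 N limit.

**Last checks:** The lever still pointed at the fifth mark. Both button caps were back at their original pixels to within 0.1 px, so the buttons are up and the box has not moved. The bystanders in view looked undisturbed, though I did not measure them. The hand was about 0.23 m up and touching nothing.

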